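# Clamp a turned bar in its V-block fixture

## Task

With your fingertips, push the turned bar along its two V-blocks until its far end sits fully home against the end stop. Then push the toggle clamp's handle over and down, past its dead point, until it snaps into lock and the rubber tip holds the bar down. Do not lift the bar out of the V-blocks, and leave the tools and parts lying around where they are.

Things in the scene. Friction and masses are not known exactly. Their poses are not given: they have to be found in the camera images.
- fixture: Fixed fixture: steel plate 235 x 215 x 16 mm with two V-blocks (x = -50 and +50 mm, 30 mm long, 50 wide, tops 50 mm above the bench), an end stop and a toggle clamp. Origin on the bench, below the place where the clamp's tip comes down on the bar; x along the bar towards the end stop (away from the robot at yaw 0), y from the bar towards the clamp and its handle, z up.
- stop_face (a point): Middle of the end stop's contact face: a round steel button 17 mm across facing the bar's far end, on the bar's axis line, 50 mm above the bench, at fixture x = 105 mm. Axes as the fixture's. The stop block behind it is 44 mm wide and 66 mm tall above the bench.
- shaft: The turned bar: loose steel test bar in the V-blocks, 210 mm long, about 0.6 kg, slid by 1 to 4 N. From the far end: ground part 26 mm across, 178 mm long; knurled ring nut 38 mm across, 14 mm long; threaded stub 22 mm across, 18 mm long, towards the robot. Origin at mid-length on its axis, 50 mm above the bench; x towards the far end. It starts 16 to 36 mm short of the stop.
- shaft_near_end (a point): Centre of the flat end of the bar's threaded stub, the end to push on; 22 mm across, 50 mm above the bench.
- shaft_far_end (a point): Centre of the bar's plain far end, which goes against the stop.
- handle_pivot (a point): Axis of the handle's pivot in the clamp bracket, 82 mm above the bench, at fixture x = 0, y = 120 mm; the handle swings about the fixture's x. While open, the clamp arm with its spindle stands up on the bar's side of the handle, up to 165 mm above the bench and only 30 mm from the handle at that height; it swings down on the bar as the handle closes.
- handle_grip (a point): Point on the centre line of the handle's black grip, 100 mm from the pivot. The grip is round, 18 mm thick, and reaches from 50 to 140 mm from the pivot.
- clamp_handle (a joint): Handle angle, rad. 0: open, handle stands 80 degrees above level, leaning to fixture +y; grows as it is pushed towards +y and down; 1.40: locked on its stop, level. Starts at 0 to 0.06; stays where left (1 N at the grip) until the tip meets the bar at about 1.0; then up to 6 N, springing back if let go, until the dead point at 1.26; past that it snaps to 1.40 by itself.
- spindle: Threaded spindle with a domed rubber tip, 15 mm across, at the end of the clamp arm; origin at the lower end of the tip. When the clamp is locked it presses on the bar from above with about 30 N.
- hex_key: Bystander: L-shaped hex key, 85 x 31 x 6 mm, lying on the fixture plate. Origin under the middle of its long leg.
- bushing: Bystander: brass bushing, 32 mm across, 30 mm tall, standing on the fixture plate beside the clamp on the robot's side. Origin under its centre.
- wrench: Bystander: open-ended wrench, 190 mm long, lying on the bench on the fixture's -y side. Origin at its middle.
- indicator: Bystander: dial indicator on a magnetic stand, 190 mm tall, base 50 x 56 mm, on the bench on the far -y side. Origin under the base.
- caliper: Bystander: dial caliper, 215 mm long, lying on the bench between the fixture and the robot, left of the bar. Origin under the middle of its beam.
- oil_bottle: Bystander: yellow oil bottle, 58 mm across, 150 mm tall, on the left of the bench. Origin under its centre.
- toolholder: Bystander: lathe tool holder with a square tool shank, block 75 x 38 x 48 mm, on the right of the bench. Origin under the block's middle.
There are look-alikes about, which are no part of the job. Leave any purple look-alike of the shaft alone.

How it is judged (in metres and radians):
On the way, in this order (a step that is already met when the one before it is completed fails the run):
1. the bar is pushed home: its far end within 2.5 mm of the stop (x of shaft_far_end in the frame of stop_face above -0.0025 m), for 0.2 s.
2. the clamp handle is past its dead point and in lock (value of joint clamp_handle above 1.34 rad), for 0.2 s.
At the end, for the whole second after the job is handed in: The clamp handle is in lock (joint above 1.34), the rubber tip presses on the bar with more than 15 N, and the bar lies at rest, level in both V-blocks, with its far end within 3 mm of the stop (value of joint clamp_handle above 1.34 rad and x of shaft_far_end in the frame of stop_face above -0.003 m and contact force between spindle and shaft above 15 N and z of shaft in the frame of stop_face between -0.004 and 0.004 m and angle between the x axis of shaft and the x axis of fixture, either way round below 0.04 rad and linear speed of shaft below 0.01 m/s); the robot touches nothing.
It fails at once if the bar is lifted out of its V-blocks: either end more than 12 mm above its seat (z of any of shaft_near_end, shaft_far_end in the frame of stop_face above 0.012 m).
It fails at once if a bystander (tool or part lying around) is moved by more than 25 mm or carried off (distance of any of hex_key, bushing, wrench, indicator, caliper, oil_bottle, toolholder from where it was at the start of the episode above 0.025 m).
It fails at once if the bar is pushed with the arm or the gripper's body instead of the fingers (over 5 N) (contact force between the arm and shaft above 5 N).
It also fails if it takes over 45 s, if anything falls off the work surface, if the arm or the gripper's body presses on something with over 40 N, if the wrist force passes 120 N, or if a joint passes its speed limit or range.

## Robot

A 6-joint arm with a two-finger parallel gripper is mounted at the origin on the work surface. World frame = base frame: x ahead of the robot, y to its left, z up, the work surface at z = 0. Lengths are in mm, angles in rad, forces in N, time in s.
With the tool pointing down it reaches from about 275 to 975 mm from the base axis. Payload 8.4 kg.
Tool frame: the origin (TCP) lies at the very end of the fingers, on their centre line; the grasp point (between the pads) lies 19 mm behind it; z points along the fingers, y is the direction in which the jaws open and shut (so a half turn about z gives the same grasp; the last joint's range is limited). The gripper opens to 92 mm and grips with 3 to 60 N. Pads are 20 mm wide; open, the fingers measure 128 mm over their backs; the gripper's body (75 mm by 189 mm) begins 69 mm behind the grasp point.
Start: joints at [-1.298, 0.353, 1.633, -0, 1.155, -0.002], TCP at [169.595, -601.552, 214.583] pointing down, gripper open.
Joint ranges: [-2.63, 2.63], [-0.92, 2.1], [0.06, 2.66], [-1.3, 4.44], [0, 2.69], [-3.02, 3.02]. Speed limits (rad/s): [2.22, 2.22, 2.79, 3.14, 3.14, 3.14].

## Interface

Orientations are given as a unit quaternion [x, y, z, w].
In Python, from plant import * gives the robot as it stands. The module is installed in compiled form; this text tells all that it offers. Calls block until the motion is done:
- move_to(position, orientation): joint-space move of the TCP to a pose.
- movel(position, vel=150, orientation=None): straight line of the TCP; orientation=None keeps the orientation; vel is the mean speed in mm/s.
- move_j(angles): joint-space move.
- set_gripper(opening, grasp_force=None): finger opening in mm; grasp_force is the grip in N (None keeps the last); returns when the fingers have stopped.
- wait(seconds).
- ik(position, orientation): joint angles nearest the present ones, or None.
- grab_frame(name): name is "scene" or "top" or "wrist"; returns a dict with "pixels" (420x560x3 uint8, blue, green, red), "fx", "fy", "cx", "cy" (pixels), "T" (4x4, takes a point from camera to world coordinates); the wrist camera has in their place "hand_eye" (4x4, takes a point from camera to tool coordinates, whose origin is the TCP and whose axes are the flange's). Camera axes: x right, y down, z forward; pixel columns grow to the right and rows downward; lengths in mm; the calibration is good to about 2 mm. The wrist camera is an equidistant fisheye: a pixel r from the principal point sees the ray r / f radians off the axis. A picture is of the moment at which its call begins: read the wrist's pose just before it. There is no depth.
A pose or a line that the arm cannot do raises Unreachable and nothing moves.
- job_done(): hands the job in, once; it reports no verdict.
Readings, each from a call of its own:
- read_time_s(): time.
- read_qpos(): joint angles.
- read_joint_vel(): joint speeds.
- read_joint_efforts(): joint torques, N m.
- read_ee_pos(): TCP position.
- read_eef_rot(): TCP orientation.
- read_force(): force on the tool from outside, world axes, zero at the start.
- read_torque(): the same for the moment, N m.
- read_grip_width(): finger opening in mm.
Only numpy, scipy, OpenCV 4.12 (cv2) and the standard library are available. Lean on these libraries where they do the work, as an engineer would, in place of code of your own. Each camera call takes 0.05 s, during which the arm holds its last target.

## Working session

There is one attempt and no reset: what is moved stays moved. The work goes in short steps, each a Python script; the robot and the scene stay as the last script left them, time stands still between calls to the robot, and variables do not carry over. Pictures are saved under pics/ and viewed, and the job is handed in when it is done.

```bash
mkdir -p pics; ls
python3 - <<'E'
from plant import *
import cv2,numpy as np
for n in ("scene","top"):
    f=grab_frame(n); cv2.imwrite(f"pics/{n}0.png",f["pixels"]); print(n,f["fx"],f["fy"],f["cx"],f["cy"]);print(np.round(f["T"],4).tolist())
    np.savez(f"{n}0.npz",pixels=f["pixels"],K=[f["fx"],f["fy"],f["cx"],f["cy"]],T=f["T"])
print(read_time_s(),read_ee_pos(),read_eef_rot(),read_force(),read_grip_width())
E
```

```text
pics
scene 408.7964346315471 408.7964346315471 276.4968221782166 208.19698257286615
[[0.8269, 0.3825, -0.4122, 1002.1657], [0.5623, -0.5568, 0.6114, -728.5013], [0.0043, -0.7374, -0.6755, 921.3726], [0.0, 0.0, 0.0, 1.0]]
top 382.601159286467 382.601159286467 277.865971658282 208.54032929264008
[[0.009, -0.9862, 0.1654, 366.6816], [-0.9998, -0.0062, 0.0172, -20.7762], [-0.0159, -0.1656, -0.9861, 1142.5833], [0.0, 0.0, 0.0, 1.0]]
0.1 [ 169.49639903 -601.12743793  213.94713345] [ 9.90571149e-01  1.36997859e-01 -9.26609441e-05 -6.14517988e-04] [-0.24989229 -0.47780367 -0.58200984] 91.93755244594374
```

View pics/scene0.png

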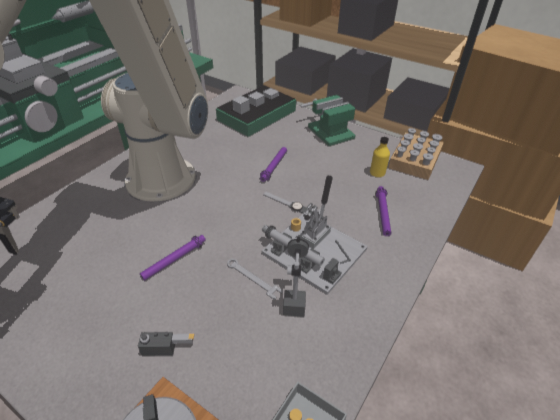

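View pics/top0.png

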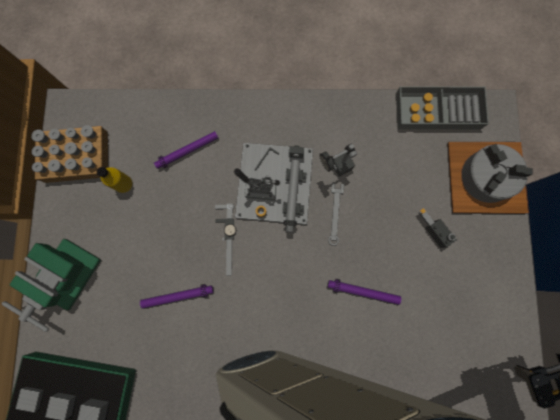

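The top view shows the fixture plate at about (275,183), with the grey bar on it near (293,190) and the stop block at (297,153). The clamp handle's grip is at about (241,174). Three purple bars lie away from the fixture at (187,150), (177,296) and (365,291); these are the look-alikes. The bar in the V-blocks is the only one that fits, and I'll confirm it in enlarged crops.

Run:
```python
import cv2,numpy as np
a=cv2.imread("pics/top0.png")[130:250,200:360]; cv2.imwrite("pics/topc.png",cv2.resize(a,None,fx=5,fy=5,interpolation=cv2.INTER_CUBIC))
a=cv2.imread("pics/scene0.png")[165:325,220:400]; cv2.imwrite("pics/scenec.png",cv2.resize(a,None,fx=3.7,fy=3.7,interpolation=cv2.INTER_CUBIC))
```

```text
(no output)
```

View pics/topc.png

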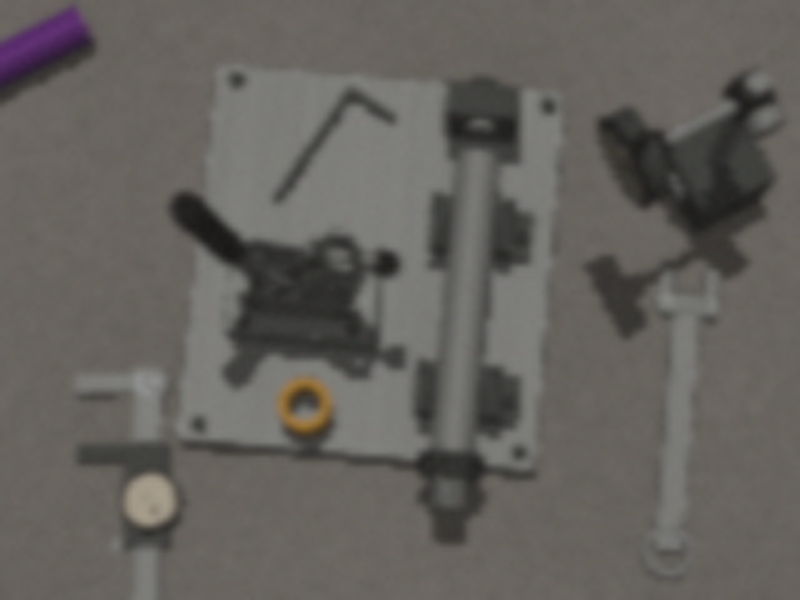

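View pics/scenec.png

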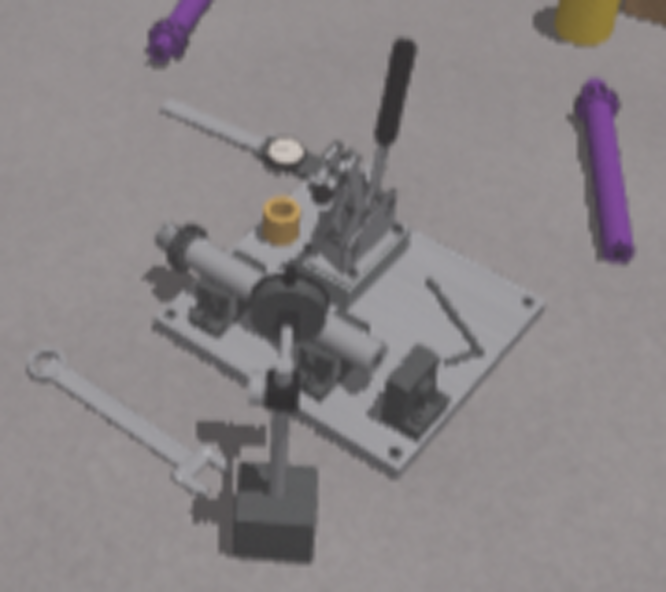

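```bash
cat > h.py <<'E'
import numpy as np,cv2
from scipy.optimize import least_squares
def load(n):
    d=np.load(n); return d["pixels"],d["K"],d["T"]
def proj(K,T,P):
    P=np.atleast_2d(P); c=(P-T[:3,3])@T[:3,:3]
    return np.c_[K[0]*c[:,0]/c[:,2]+K[2],K[1]*c[:,1]/c[:,2]+K[3]]
def back(K,T,uv,z):
    uv=np.atleast_2d(uv); d=np.c_[(uv[:,0]-K[2])/K[0],(uv[:,1]-K[3])/K[1],np.ones(len(uv))]@T[:3,:3].T
    s=(z-T[2,3])/d[:,2]; return T[:3,3]+d*s[:,None]
def F(p,fx): # fixture->world p=(x,y,yaw)
    fx=np.atleast_2d(fx); c,s=np.cos(p[2]),np.sin(p[2])
    return np.c_[p[0]+c*fx[:,0]-s*fx[:,1],p[1]+s*fx[:,0]+c*fx[:,1],fx[:,2]]
E
python3 - <<'E'
from h import *
_,K,T=load("top0.npz")
c=lambda a:np.array(a,float)/5+[200,130]
pl=back(K,T,c([(217,67),(563,92),(535,475),(180,440)]),16); print("plate",pl.round(1).tolist())
print([np.linalg.norm(pl[i]-pl[(i+1)%4]).round(1) for i in range(4)])
ax=back(K,T,c([(478,160),(459,440),(449,535)]),50);print("axis far,ring,nearend",ax.round(1).tolist())
d=ax[2]-ax[0];print("yaw",np.arctan2(d[1],d[0]))
e=pl[0]-pl[3];print("yaw",np.arctan2(e[1],e[0])); e=pl[1]-pl[2];print("yaw",np.arctan2(e[1],e[0]))
print("stop top front corners",back(K,T,c([(450,140),(516,145)]),66).round(1).tolist())
_,K,T=load("scene0.npz")
c=lambda a:np.array(a,float)/3.7+[220,165]
print("scene plate",back(K,T,c([(397,475),(545,305),(155,325)]),16).round(1).tolist())
print("bar far end",back(K,T,c([(373,352)]),50).round(1).tolist(),"near",back(K,T,c([(165,235)]),50).round(1).tolist())
print("scene ring far edge",back(K,T,c([(190,246)]),50).round(1).tolist())
E
```

```text
plate [[758.4, 106.8, 16.0], [743.1, -105.9, 16.0], [506.8, -87.9, 16.0], [526.3, 123.3, 16.0]]
[np.float64(213.2), np.float64(237.0), np.float64(212.1), np.float64(232.6)]
axis far,ring,nearend [[689.7, -52.9, 50.0], [522.6, -42.2, 50.0], [467.7, -36.6, 50.0]]
yaw 3.068408153343208
yaw -0.07111458980360574
yaw -0.07595120732691318
stop top front corners [[697.0, -36.1, 66.0], [694.1, -74.5, 66.0]]
scene plate [[751.1, -110.8, 16.0], [769.1, 101.1, 16.0], [523.2, -93.3, 16.0]]
bar far end [[691.6, -46.5, 50.0]] near [[491.6, -34.4, 50.0]]
scene ring far edge [[515.4, -33.1, 50.0]]
```

Run:
```python
from plant import *
import cv2,numpy as np
yaw=-0.075; q=[np.cos(yaw/2),np.sin(yaw/2),0,0]
print(ik([560,0,400],q))
move_to([560,0,400],q)
p=read_ee_pos();r=read_eef_rot()
f=grab_frame("wrist"); cv2.imwrite("pics/w1.png",f["pixels"])
print(f["fx"],f["fy"],f["cx"],f["cy"],np.round(f["hand_eye"],4).tolist(),p,r,read_time_s(),read_qpos())
np.savez("w1.npz",pixels=f["pixels"],K=[f["fx"],f["fy"],f["cx"],f["cy"]],H=f["hand_eye"],p=p,r=r)
```

```text
[-2.67857463e-03  1.27106644e-01  1.52431324e+00 -4.44089210e-16
  1.49017277e+00  1.64311775e+00]
325.19226210127806 325.19226210127806 281.9023197831894 205.86189508549455 [[0.0005, -0.9652, -0.2614, 72.0853], [1.0, 0.0003, 0.0008, -0.4809], [-0.0007, -0.2614, 0.9652, -171.1068], [0.0, 0.0, 0.0, 1.0]] [559.9623618   -0.63965859 399.74803503] [ 9.99283418e-01 -3.78497488e-02 -1.93363334e-04  1.02653063e-04] 2.7667 [-3.72440790e-03  1.27383225e-01  1.52448533e+00 -1.30293851e-04
  1.49011440e+00  1.64288735e+00]
```

View pics/w1.png

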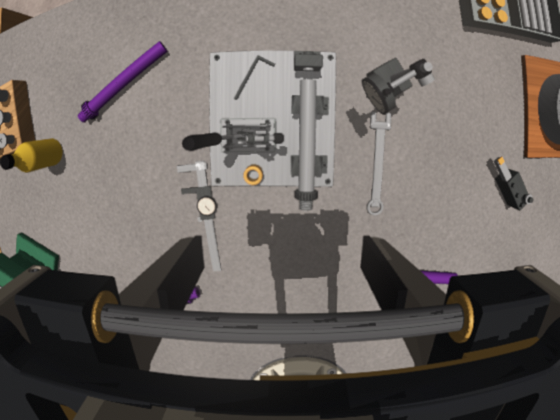

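The wrist view shows the grey bar in the V-blocks from (308,78) to its stub end at about (307,207). The stop is at (308,63), the ring nut at (306,195) and the handle grip at (200,142).

Run:
```python
import cv2
a=cv2.imread("pics/w1.png")[40:220,180:350]; cv2.imwrite("pics/w1c.png",cv2.resize(a[:90],None,fx=4.5,fy=4.5,interpolation=cv2.INTER_CUBIC));cv2.imwrite("pics/w1d.png",cv2.resize(a[80:],None,fx=4.5,fy=4.5,interpolation=cv2.INTER_CUBIC))
```

```text
(no output)
```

View pics/w1c.png

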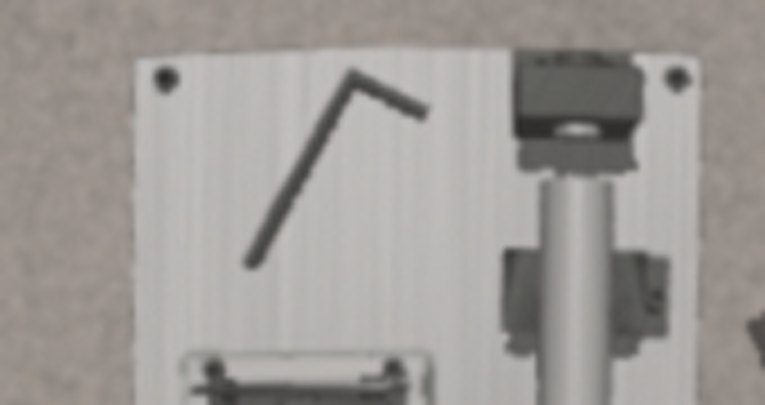

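View pics/w1d.png

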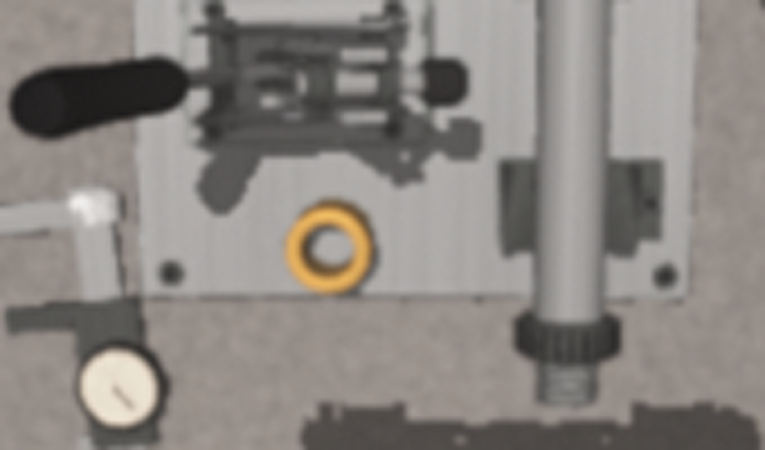

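```bash
cat >> h.py <<'E'
from scipy.spatial.transform import Rotation as R
def wcam(d):
    Tt=np.eye(4);Tt[:3,:3]=R.from_quat(d["r"]).as_matrix();Tt[:3,3]=d["p"];return Tt@d["H"]
def fproj(K,T,P):
    c=(np.atleast_2d(P)-T[:3,3])@T[:3,:3]; rr=np.hypot(c[:,0],c[:,1]); th=np.arctan2(rr,c[:,2])
    return np.c_[K[0]*th*c[:,0]/rr+K[2],K[1]*th*c[:,1]/rr+K[3]]
def fback(K,T,uv,z):
    uv=np.atleast_2d(uv)-K[2:]; rr=np.linalg.norm(uv,axis=1); th=rr/K[0]
    d=np.c_[uv/rr[:,None]*np.sin(th)[:,None],np.cos(th)]@T[:3,:3].T
    return T[:3,3]+d*((z-T[2,3])/d[:,2])[:,None]
E
python3 - <<'E'
from h import *
d=np.load("w1.npz");T=wcam(d);K=d["K"];print(T[:3,3])
c=lambda a:np.array(a,float)/4.5+[180,40]; e=lambda a:np.array(a,float)/4.5+[180,120]
pl=fback(K,T,np.r_[c([(135,60),(700,58)]),e([(690,297),(137,297)])],16);print(pl.round(1).tolist(),[np.linalg.norm(pl[i]-pl[(i+1)%4]).round(1) for i in range(4)])
px=np.r_[c([(503,250),(503,338)]),e([(500,160),(500,254)]),c([(577,300)]),e([(570,300)]),c([(515,118),(642,118)])]
P=np.array([(65,25,50),(35,25,50),(-35,25,50),(-65,25,50)],float)
def res(p):
    w=fback(K,T,px[:4],50); f=fix(w,p); b=fix(fback(K,T,px[4:6],50),p)
    return np.r_[(f-P)[:,:2].ravel(),b[:,1]*2]
def fix(w,p):
    cc,s=np.cos(p[2]),np.sin(p[2]); q=w-[p[0],p[1],0]; return np.c_[cc*q[:,0]+s*q[:,1],-s*q[:,0]+cc*q[:,1],q[:,2]]
s=least_squares(res,[590,-47,-.07]);p=s.x;print(p,s.fun.round(1));np.save("fx.npy",p)
print("plate in fix",fix(pl,p).round(1).tolist())
print("stop top front",fix(fback(K,T,px[6:],66),p).round(1).tolist())
print("far end",fix(fback(K,T,c([(577,175)]),63),p).round(1),"near",fix(fback(K,T,e([(568,403)]),61),p).round(1),"ring edges",fix(fback(K,T,e([(567,316),(567,358)]),66),p).round(1))
# handle & check in other views
L=[(0,120+100*np.cos(np.radians(80)),82+100*np.sin(np.radians(80))),(0,120+140*np.cos(np.radians(80)),82+140*np.sin(np.radians(80))),(105,0,50),(-105,0,50)]
W=F(p,np.array(L)); print(W.round(1).tolist())
print("wrist",fproj(K,T,W).round(1).tolist())
for n in("top0.npz","scene0.npz"):
    _,k,t=load(n);print(n,proj(k,t,W).round(1).tolist())
E
```

```text
[631.94494945  -5.58046787 570.82745636]
[[759.9, 107.3, 16.0], [742.8, -105.6, 16.0], [511.1, -87.6, 16.0], [527.7, 128.5, 16.0]] [np.float64(213.6), np.float64(232.5), np.float64(216.7), np.float64(233.3)]
[ 6.02962029e+02 -4.48889226e+01 -8.18379339e-02] [-0.4  0.8 -1.8  0.5  3.2  0.9 -1.   0.5 -0.9 -0.5]
plate in fix [[144.0, 164.5, 16.0], [144.3, -49.1, 16.0], [-88.1, -50.0, 16.0], [-89.2, 166.7, 16.0]]
stop top front [[109.7, 22.5, 66.0], [111.0, -20.9, 66.0]]
far end [[90.5  1.  63. ]] near [[-118.6    0.4   61. ]] ring edges [[ -85.2    2.    66. ]
 [-100.5    1.6   66. ]]
[[614.2, 92.0, 180.5], [614.8, 98.9, 219.9], [707.6, -53.5, 50.0], [498.3, -36.3, 50.0]]
wrist [[202.8, 141.8], [188.5, 144.6], [308.3, 71.0], [306.2, 199.8]]
top0.npz [[241.1, 175.5], [236.6, 171.4], [295.8, 156.2], [289.7, 226.4]]
scene0.npz [[324.8, 187.5], [327.4, 175.3], [324.6, 264.3], [266.0, 229.8]]
```

Run:
```python
from plant import *
from h import *
p=np.load("fx.npy"); yaw=p[2]; q=[np.cos(yaw/2),np.sin(yaw/2),0,0]
set_gripper(0,20); print(read_grip_width())
w=lambda x,y,z:F(p,[(x,y,z)])[0].tolist()
move_to(w(-155,0,150),q); movel(w(-155,0,42),150); f0=read_force(); print(f0,read_time_s())
u=np.array([np.cos(yaw),np.sin(yaw),0])
x=-155; movel(w(-137,0,42),60); x=-137;log=[]
while x<-100:
    x+=1.5; movel(w(x,0,42),30); f=(read_force()-f0)@u; a=(read_ee_pos()-np.array([p[0],p[1],0]))@u
    log.append((x,round(float(a),1),round(float(f),1)))
    if f<-14: break
print(log,read_time_s())
```

```text
0.21091329834598746
[ 0.40736514 -0.33957352  0.98511725] 6.05
[(-135.5, -135.6, -0.4), (-134.0, -134.0, -0.6), (-132.5, -132.4, -0.9), (-131.0, -130.9, -1.1), (-129.5, -129.4, -1.3), (-128.0, -128.0, -1.0), (-126.5, -126.9, -2.5), (-125.0, -124.9, -2.2), (-123.5, -123.2, -2.7), (-122.0, -121.8, -1.9), (-120.5, -120.3, -1.7), (-119.0, -118.8, -0.9), (-117.5, -117.3, -1.6), (-116.0, -115.8, -1.3), (-114.5, -114.3, -1.5), (-113.0, -112.8, -1.2), (-111.5, -112.2, -5.7), (-110.0, -112.2, -9.4), (-108.5, -112.1, -13.1), (-107.0, -112.1, -17.2)] 11.5
```

Run:
```python
from plant import *
from h import *
p=np.load("fx.npy"); yaw=p[2]
w=lambda x,y,z:F(p,[(x,y,z)])[0].tolist()
wait(0.4); print(read_force())
movel(w(-135,0,42),100); movel(w(-135,0,200),250)
q=[np.cos(yaw/2),np.sin(yaw/2),0,0]
movel(w(-60,40,270),250)
pp=read_ee_pos();r=read_eef_rot()
f=grab_frame("wrist"); cv2.imwrite("pics/w2.png",f["pixels"])
np.savez("w2.npz",pixels=f["pixels"],K=[f["fx"],f["fy"],f["cx"],f["cy"]],H=f["hand_eye"],p=pp,r=r);print(read_time_s())
```

```text
[-16.8388068    0.7562611    9.17142271]
13.7583
```

View pics/w2.png

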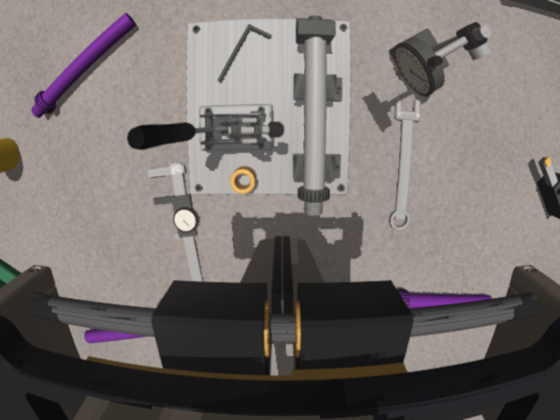

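Run:
```python
import cv2
a=cv2.imread("pics/w2.png"); cv2.imwrite("pics/w2c.png",cv2.resize(a[10:110,280:360],None,fx=5.5,fy=5.5,interpolation=cv2.INTER_CUBIC))
cv2.imwrite("pics/w2h.png",cv2.resize(a[90:170,120:290],None,fx=4.5,fy=4.5,interpolation=cv2.INTER_CUBIC))
```

```text
(no output)
```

View pics/w2c.png

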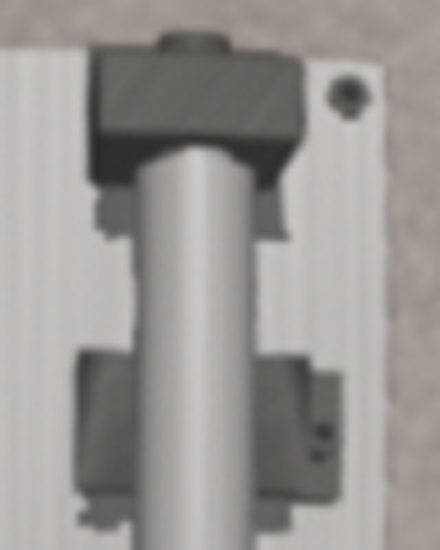

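View pics/w2h.png

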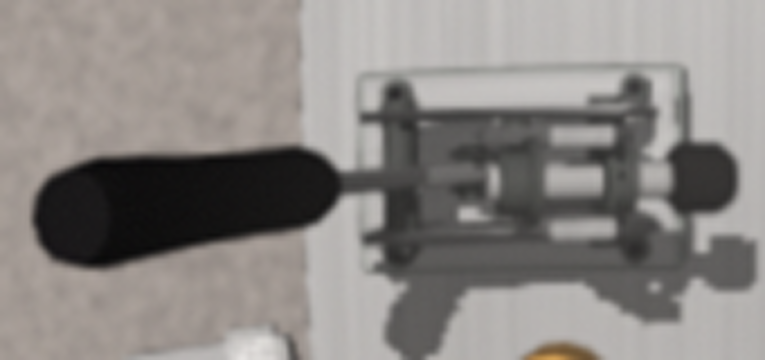

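Run:
```python
from plant import *
from h import *
d=np.load("w2.npz");T=wcam(d);p=np.load("fx.npy")
for a in (80,77): print(a,fproj(d["K"],T,F(p,[(0,120+140*np.cos(np.radians(a)),82+140*np.sin(np.radians(a)))])))
yaw=p[2]; w=lambda x,y,z:F(p,[(x,y,z)])[0].tolist()
def tcp(deg,r=115,hw=18,off=9):
    a=np.radians(deg); return 120+r*np.cos(a)-off*np.sin(a)-hw, 82+r*np.sin(a)+off*np.cos(a)
y,z=tcp(80)
movel(w(0,y-18,270),250); movel(w(0,y-18,z),150); f0=read_force(); print("f0",f0.round(1),read_time_s())
v=np.array([-np.sin(yaw),np.cos(yaw),0])
for a in range(80,47,-4):
    y,z=tcp(a); movel(w(0,y,z),60); f=read_force()-f0; print(a,np.round([y,z,f@v,f[2],np.linalg.norm(f)],1))
    if np.linalg.norm(f)>20: print("STOP");break
pp=read_ee_pos();r=read_eef_rot()
f=grab_frame("wrist"); cv2.imwrite("pics/w3.png",f["pixels"]);print(read_time_s())
f=grab_frame("scene"); cv2.imwrite("pics/s3.png",cv2.resize(f["pixels"][140:325,220:420],None,fx=3.2,fy=3.2))
```

```text
80 [[136.28948132 139.85299088]]
77 [[128.51147091 140.27167244]]
f0 [ 0.7 -0.4  1.4] 14.875
80 [113.1 196.8   0.2  -0.6   0.6]
76 [121.1 195.8   0.3  -1.4   1.4]
72 [129.  194.2  -0.6  -1.2   1.6]
68 [136.7 192.   -0.3  -1.8   2.5]
64 [144.3 189.3   0.8  -1.7   1.9]
60 [151.7 186.1   0.3  -1.9   2.2]
56 [158.8 182.4   0.2  -1.6   1.7]
52 [165.7 178.2  -0.   -1.8   2. ]
48 [172.3 173.5  -0.   -1.3   1.7]
17.6417
```

View pics/s3.png

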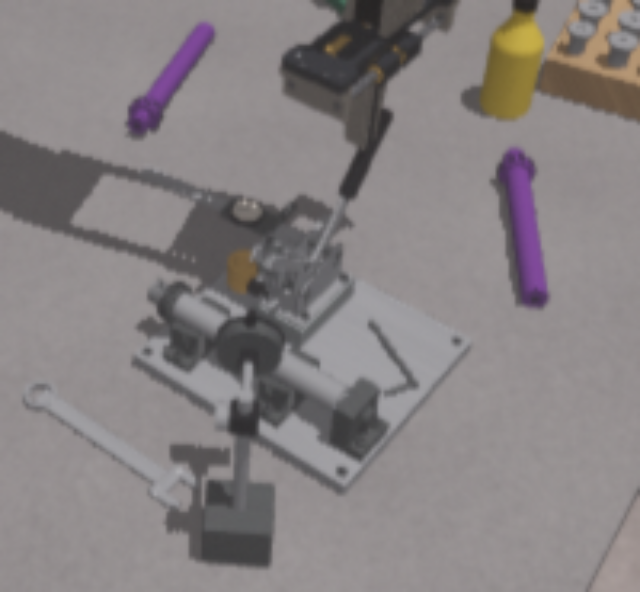

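View pics/w3.png

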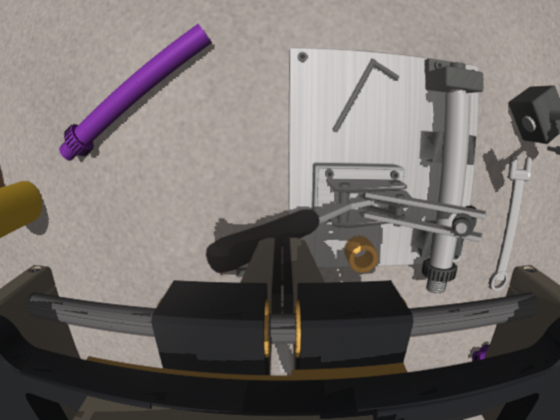

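The handle is following the fingertips, leaning over in both views, and the arm is swinging down towards the bar. I'll continue along the arc.

Run:
```python
from plant import *
from h import *
p=np.load("fx.npy")
yaw=p[2]; w=lambda x,y,z:F(p,[(x,y,z)])[0].tolist()
def tcp(deg,r=115,hw=18,off=9):
    a=np.radians(deg); return 120+r*np.cos(a)-off*np.sin(a)-hw, 82+r*np.sin(a)+off*np.cos(a)
f0=np.array([.7,-.4,1.4]); v=np.array([-np.sin(yaw),np.cos(yaw),0])
for a in list(range(44,23,-4))+list(range(22,-1,-2)):
    y,z=tcp(a); movel(w(0,y,z),60); f=read_force()-f0; print(a,np.round([y,z,f@v,f[2],np.linalg.norm(f)],1))
    if np.linalg.norm(f)>25: print("STOP");break
wait(0.3); print((read_force()-f0).round(1),read_ee_pos(),read_time_s())
f=grab_frame("wrist"); cv2.imwrite("pics/w4.png",f["pixels"])
f=grab_frame("scene"); cv2.imwrite("pics/s4.png",cv2.resize(f["pixels"][140:325,220:420],None,fx=3.2,fy=3.2))
```

```text
44 [178.5 168.4   0.4  -0.8   1.6]
40 [184.3 162.8   0.3  -1.2   1.5]
36 [189.7 156.9   0.3  -1.2   1.7]
32 [ 1.948e+02  1.506e+02  1.000e-01 -1.600e+00  1.700e+00]
28 [199.3 143.9   0.4  -1.7   1.8]
24 [203.4 137.    0.4  -1.7   1.8]
22 [ 2.053e+02  1.334e+02 -2.000e-01 -7.000e-01  1.200e+00]
20 [207.  129.8  -1.1  -0.4   1.2]
18 [208.6 126.1   0.7   2.4   2.6]
16 [210.1 122.3   1.9   3.1   3.6]
14 [211.4 118.6   1.4   2.5   2.9]
12 [212.6 114.7   2.4   2.9   3.8]
10 [ 2.137e+02  1.108e+02  1.600e+00 -2.000e-01  2.000e+00]
8 [214.6 106.9   1.4   0.3   1.6]
6 [215.4 103.    0.8  -1.1   1.4]
4 [216.1  99.    1.4  -2.1   2.6]
2 [216.6  95.    0.4  -1.1   1.5]
0 [ 2.17e+02  9.10e+01 -1.00e-01 -1.60e+00  2.00e+00]
[-0.9  0.2 -0.5] [620.60083519 171.35187863  90.99624511] 22.6917
```

View pics/s4.png

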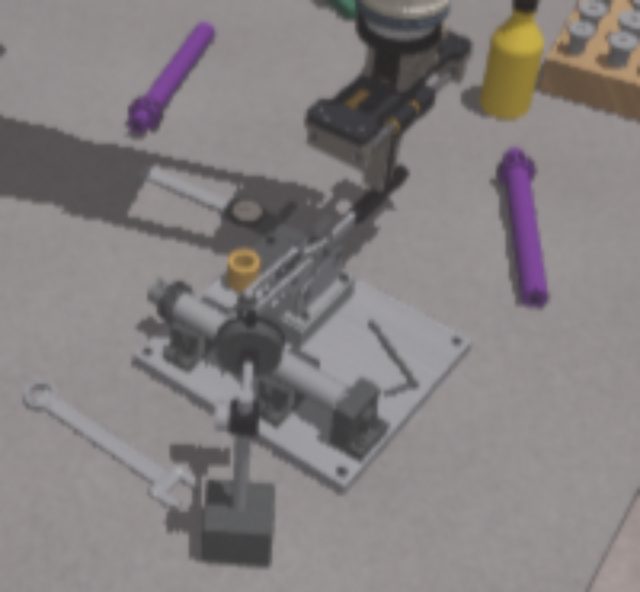

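View pics/w4.png

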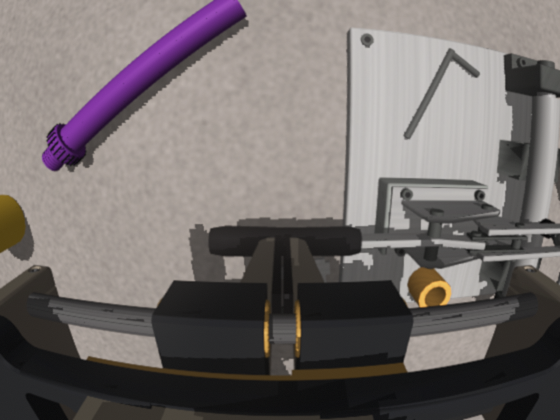

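The force peaked between 18° and 12° and then dropped away, and both views show the handle level. I'll press lightly against its stop as a check, then retreat and look.

Run:
```python
from plant import *
from h import *
p=np.load("fx.npy"); w=lambda x,y,z:F(p,[(x,y,z)])[0].tolist()
for z in (89.5,88,86.5):
    movel(w(0,217,z),20); f=read_force(); print(z,f.round(1),read_ee_pos()[2].round(1))
    if f[2]>10: break
movel(w(0,217,200),200); movel(w(-70,90,290),250)
pp=read_ee_pos();r=read_eef_rot();f=grab_frame("wrist"); cv2.imwrite("pics/w5.png",f["pixels"])
f2=grab_frame("scene"); cv2.imwrite("pics/s5.png",cv2.resize(f2["pixels"][165:325,220:400],None,fx=3.7,fy=3.7,interpolation=cv2.INTER_CUBIC))
np.savez("w5.npz",K=[f["fx"],f["fy"],f["cx"],f["cy"]],H=f["hand_eye"],p=pp,r=r)
T=wcam(np.load("w5.npz"));K=np.load("w5.npz")["K"]
for a in (0,5,10): print(a,"tip wrist",fproj(K,T,F(p,[(0,120+140*np.cos(np.radians(a)),82+140*np.sin(np.radians(a)))])),"scene",(proj([f2[k] for k in("fx","fy","cx","cy")],f2["T"],F(p,[(0,120+140*np.cos(np.radians(a)),82+140*np.sin(np.radians(a)))]))-[220,165])*3.7)
print(read_force(),read_time_s())
```

```text
89.5 [-3.  -1.2 10.4] 90.5
0 tip wrist [[143.50164406 126.55042543]] scene [[458.107925   101.03413186]]
5 tip wrist [[139.83914149 126.88775852]] scene [[459.42738515  90.42707928]]
10 tip wrist [[136.80365444 127.18704864]] scene [[460.08491292  80.38111512]]
[-0.46377242  0.72847137 -0.01306454] 24.675
```

View pics/s5.png

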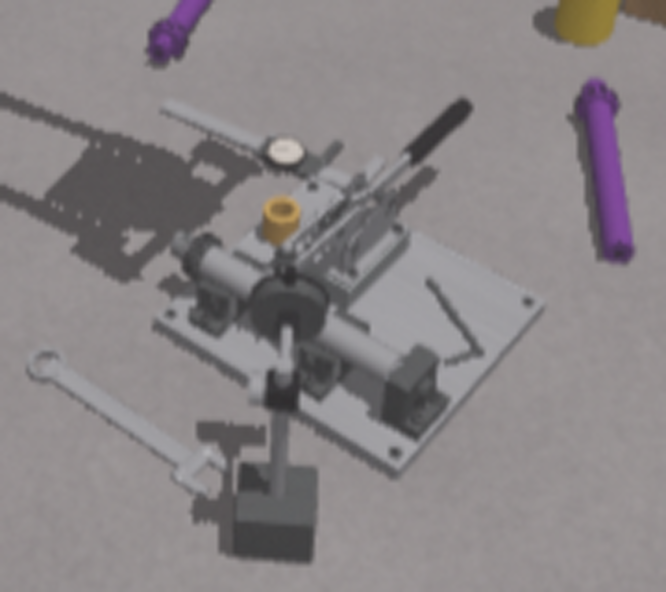

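View pics/w5.png

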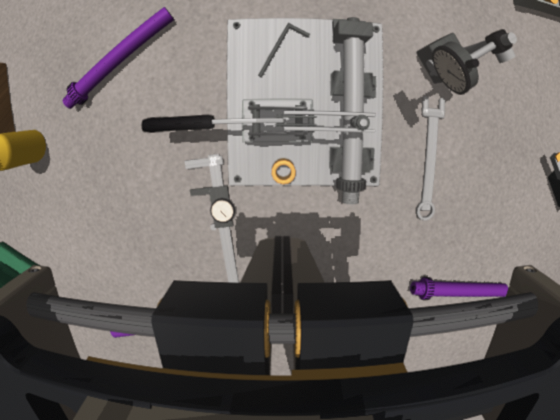

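The wrist view puts the handle tip at (143,125), against (143.5,126.6) predicted for level. In the enlarged scene crop it is at about (462,102), against (458,101). The tip is down on the bar at (360,122), the bar's far end is under the stop edge, and the bystanders look unmoved.

Run:
```python
from plant import *
wait(0.3); job_done(); print(read_time_s())
```

```text
the job is handed in; nothing more can be done
the job is handed in; nothing more can be done
```

I pushed the bar home against the end stop with the closed fingertips, swung the clamp handle over until it locked, and handed the job in. `job_done()` reports no verdict, so this rests on my own checks.

- **Bar:** it slid about 15 mm at 1–3 N. The resistance then rose sharply to 17 N with no further movement, and the pictures show the far end at the stop button. It came to rest about 3 mm further along than my fixture estimate predicted, which I put down to measurement error.
- **Clamp:** the force peaked at about 4 N between 18° and 12° above level, then dropped away. A light 10 N press met a hard stop. After I backed off, the handle tip matched the level position to about 2 pixels (wrist) and about 1 (scene), and the rubber tip was down on the bar.
- **Surroundings:** the bystanders look unmoved in the last pictures, and the arm was clear of everything. The last clock reading before hand-in was 24.7 s.

I could not measure the tip's holding force directly; I infer it from the handle being locked.

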